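# Clamp the lid of the pressure pot

### The job

Clamp the blue lid of the steel pot shut: push the clamp strap round across the lid with a finger until it is fully home against its catch, and only then press the red cam lever all the way down and take the hand away. Nothing has to be gripped or lifted: leave the pot in its seat, and the flask, the jar and the tub standing where they are.

Things in the scene. Friction and masses are not known exactly. Their poses are not given: they have to be found in the camera images.
- stand: White clamp stand bolted to the bench, base plate 130 mm (x) by 310 mm (y) by 15 mm thick. Origin on the bench under the centre of the pot seat; z up; turned about z. The pivot post of the strap (24 mm diameter) stands at y = -80 mm, the catch (dark steel post with a small lip over the strap, top 119 mm above the bench) at y = +81 to +109 mm on the far side (x = +4 to +29 mm, the lip reaching back to x = -3 mm). The strap swings over the side of x below 0.
- seat (a point): Centre of the round pot seat, on the top of the base plate, 15 mm above the bench. The seat is a dark ring 82 mm wide inside, 12 mm high.
- pot: Loose steel pot with blue lid, standing in the seat: 72 mm diameter body, lid 78 mm diameter, 70 mm high in all, 0.7 kg (lid top 85 mm above the bench). Origin at the centre of its underside, z up.
- strap (a joint): Angle of the clamp strap about its upright pivot, rad: 0 = home across the lid against the catch (hard stop), growing as it is swung open, counter-clockwise from above, towards the stand's -x side. So it closes clockwise. At home it points along the stand's +y; at angle a it points along (-sin a, cos a) in the stand's frame. It stays where it is left: friction about 0.25 N m, some 2 N at strap_push.
- strap_pivot (a point): On the strap's pivot axis, at mid-thickness of the strap, 104 mm above the bench. Site axes turn with the strap: y along the strap to its free end, x square to it, z up; closing pushes towards +x.
- strap_push (a point): Place to push: on the strap's centre line, 145 mm from the pivot, mid-thickness, 104 mm above the bench. Bright metal strap 24 mm wide, 8 mm thick (underside 100 mm, top 108 mm above the bench), with a yellow end; it ends 190 mm from the pivot. Beside the strap there is free room below it here, outside the pot. Same axes as strap_pivot.
- lever (a joint): Angle of the red cam lever, rad: near 0 it stands up, leaning 20 degrees towards the strap's pivot (its elevation is 1.22 minus this value); it grows as it is pushed over and down towards the strap's pivot; 1.22 = fully down, level along the strap (hard stop). It stays where it is left: about 5 N at its tip moves it, somewhat more near the end where the foot presses on the lid.
- lever_hinge (a point): Hinge of the lever, on the strap 80 mm from the pivot (over the lid's centre when the strap is home), 122 mm above the bench. The hinge axis is level, square to the strap; two cheeks 34 mm wide overall reach 6 mm above it.
- lever_tip (a point): On the lever's centre line 75 mm from its hinge, 3 mm short of its end. The red grip is 22 mm wide, 10 mm thick and spans 34 to 78 mm from the hinge. Push it on the face that looks away from the strap's pivot; down, that face looks up, 127 mm above the bench. Below the lowered lever are the strap and the post, nothing else.
- foot: Black rubber foot under the strap below the lever's hinge, 28 mm diameter; pushing the lever down lowers it 4.9 mm onto the lid, from a 4 mm gap. Origin on its axis at the strap's underside when raised.
- flask: Loose bystander: pink volumetric flask, 68 mm diameter, 134 mm high, with a 17 mm neck and a yellow stopper. Origin at the centre of its underside.
- jar: Loose bystander: amber jar with a white cap and a paper label, 60 mm diameter, 65 mm high. Origin at the centre of its underside.
- tub: Loose bystander: white open tub, 90 mm diameter, 50 mm high. Origin at the centre of its underside.
Not all that is in view belongs to the job. What is shaped like the pot but black, turquoise or yellow is not meant.

How it is judged:
By the outcome, as a careful person would: the job done as asked, in the order asked, and still so for the second after the job is handed in, with the robot touching nothing.
It also fails if it takes over 58 s, if anything falls off the work surface, if the arm or the gripper's body presses on something with over 40 N, if the wrist force passes 120 N, or if a joint passes its speed limit or range.

### The arm

A 6-joint arm with a two-finger parallel gripper is mounted at the origin on the work surface. World frame = base frame: x ahead of the robot, y to its left, z up, the work surface at z = 0. Lengths are in m, angles in rad, forces in N, time in s.
With the tool pointing down it reaches from about 0.375 to 0.75 m from the base axis. Payload 9 kg.
Tool frame: the origin (TCP) lies midway between the tips of the shut fingers; the grasp point (between the pads) lies pinch_z behind it (pinch_z is the distance from the TCP to the grasp point, in m); z points along the fingers, y is the line along which they close (so a half turn about z gives the same grasp; the last joint's range is limited). The gripper opens to 85 mm and grips with 20 to 120 N. Pads are 22 mm wide; open, the fingers measure 114 mm over their backs; the gripper's body (76 mm by 85 mm) begins 54 mm behind the grasp point. The pads swing forward as they close: fully open they stand 13 mm farther back than shut.
Start: joints at [1.113, 0.104, 0.097, 1.564, 0, 1.353], TCP at [0.143, 0.583, 0.231] pointing down, gripper open.
Joint ranges: [-2.99, 2.99], [-0.84, 1.86], [-1.1, 1.16], [-1.84, 2.11], [-1.51, 1.56], [-3.14, 3.14]. Speed limits (rad/s): [2.22, 2.22, 2.57, 3.14, 3.14, 3.14].

### API

Orientations are given as a 3x3 rotation matrix whose columns are the frame's x, y, z axes.
In Python, from bench import * gives the robot as it stands. The module is installed in compiled form; this text tells all that it offers.
- The arm moves only by the tool apply_moves, never from a script. Its arguments are lists of equal length, an entry for each row: "translation": the shift along the tool's x, y, z in cm, a list of three; "rotation": the turn, a rotation vector about the tool's x, y, z in rad, a list of three; "gripper": the finger opening in cm, from 0 to 8.54. A call has 1 to 12 rows; each row is the pose to reach, as a shift and turn from the pose commanded when the call began, along the tool's axes at that moment; what a row does not reach only later rows make up. A row lasts 1/10 s, in which the tool goes at most 50 mm and 8.59 degrees, less where a joint would pass 70% of its speed; a pose out of reach is approached as far as the arm can. A call with a gripper value outside its range is refused whole. The fingers move at their own pace and stop on an object; "force" is the grip in N (left out, the last holds). Time passes only in rows, so rows that repeat a pose let the fingers close. It gives the time, the measured TCP pose, the force, the opening and the grip force at its end, in the units of the state.
- observe(): the state, without advancing time (a new reading comes with each control period).
- snapshot(name): name is "scene" or "top" or "wrist"; returns (picture, depth): 384x512x3 uint8, red, green, blue; 384x512 float32, m along the optical axis (not along the pixel's ray), 0 where there is no reading.
- camera_model(name): a dict with "vertical_fov" (degrees; the focal length in pixels is half the picture's height over the tangent of half this angle, whatever the lens; pixels are square), "cx", "cy" (the principal point, pixels), "pose" (4x4, takes a point from camera to world coordinates). Camera axes: x right, y down, z forward; pixel columns grow to the right and rows downward; lengths in m; the calibration is good to about 2 mm. A picture is of the moment at which its call begins: read the wrist's pose just before it. camera_model takes no time and is no camera call; for the wrist camera it gives the pose at the moment of the call.
- job_done(): hands the job in; it is judged then, once.
The state is a dict: "time_s": time; "q": joint angles; "qd": joint speeds; "joint_efforts": joint torques, N m; "ee_pos": TCP position; "tool_rot": TCP orientation; "ft_force": force on the tool from outside, world axes, zero at the start; "wrist_torque": the same for the moment, N m; "finger_gap": finger opening in m; "finger_force": force on a finger pad.
Only numpy, scipy, OpenCV 4.12 (cv2) and the standard library are available. Lean on these libraries where they do the work, as an engineer would, in place of code of your own. Each camera call takes 0.05 s, during which the arm holds its last target. There are 200 camera calls.

## Working session

There is one attempt and no reset: what is moved stays moved. The work goes in short steps, Python scripts to look and compute and a tool call to move; the robot and the scene stay as the last step left them, time stands still between calls to the robot, and variables do not carry over. Pictures are saved under pics/ and viewed, at most 10 in all, crops included, and the job is handed in when it is done.

Besides the shell and the picture viewer there is one more tool, called after ">>>" as name(argument=value, ...) on one line, values as JSON. apply_moves: Moves the arm, as the interface text tells. Its arguments: {"type":"object","properties":{"translation":{"type":"array"},"rotation":{"type":"array"},"gripper":{"type":"array"},"force":{"type":"number"}},"required":["translation","rotation","gripper"]}

```bash
mkdir -p pics; cat > h.py <<'E'
from bench import *
import numpy as np, cv2
def K(n):
    m=camera_model(n); f=192/np.tan(np.radians(m['vertical_fov'])/2); return f,m['cx'],m['cy'],np.array(m['pose'])
def pts(n,d):
    f,cx,cy,P=K(n); v,u=np.mgrid[0:384,0:512]
    c=np.stack([(u-cx)/f*d,(v-cy)/f*d,d,np.ones_like(d)],-1)
    return (c@P.T)[...,:3]
def ray(n,u,v,z):
    f,cx,cy,P=K(n); r=P[:3,:3]@[(u-cx)/f,(v-cy)/f,1]; o=P[:3,3]; return o+r*(z-o[2])/r[2]
E
python3 - <<'E'
from h import *
s=observe(); print(s['time_s'],s['ee_pos'],s['tool_rot'],s['ft_force'])
for n in('scene','top'):
    p,d=snapshot(n); cv2.imwrite(f'pics/{n}0.png',p[...,::-1]); np.savez(f'{n}0.npz',p=p,d=d); print(camera_model(n))
E
```

```text
0.0 [0.14235265 0.58252399 0.23051749] [[-9.71384230e-01  2.37512788e-01 -5.94923859e-04]
 [ 2.37513352e-01  9.71383536e-01 -1.19706797e-03]
 [ 2.93580292e-04 -1.30411531e-03 -9.99999107e-01]] [ 0.6103659  -0.03898528  1.11904159]
{'vertical_fov': 43.673982455683586, 'cx': 252.15575678367662, 'cy': 187.77402056411142, 'pose': array([[-0.6685442 ,  0.48350006, -0.56504543,  1.35771933],
       [ 0.74363034,  0.44271205, -0.50101892,  0.70922269],
       [ 0.00790975, -0.75513822, -0.65551789,  0.99192983],
       [ 0.        ,  0.        ,  0.        ,  1.        ]])}
{'vertical_fov': 51.57889421500076, 'cx': 258.9830660024811, 'cy': 189.63168492503678, 'pose': array([[ 3.54788808e-03, -9.89206560e-01,  1.46484791e-01,
         4.58886409e-01],
       [-9.99661259e-01,  2.68463181e-04,  2.60248983e-02,
         2.88184652e-02],
       [-2.57833259e-02, -1.46527504e-01, -9.88870523e-01,
         1.10973483e+00],
       [ 0.00000000e+00,  0.00000000e+00,  0.00000000e+00,
         1.00000000e+00]])}
```

View pics/scene0.png

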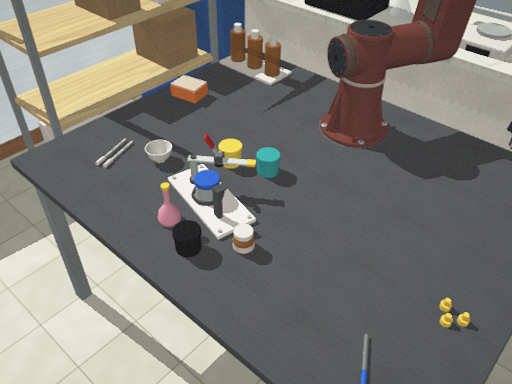

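View pics/top0.png

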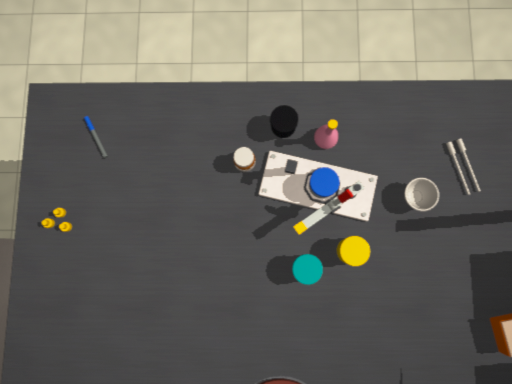

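The scene view shows the stand with the blue lid at (207,181), the strap's yellow end at (245,162) and the red lever at (210,143). In the top view the lid is at (324,183), the yellow end at (300,228), the lever at (346,195) and the catch at (291,166). The turquoise and yellow decoys lie on the robot's side.

```bash
python3 - <<'E'
from h import *
T=np.load('top0.npz');S=np.load('scene0.npz')
box={'top':(260,380,140,240),'scene':(165,262,120,240)}
for n,A in(('top',T),('scene',S)):
    X=pts(n,A['d']);hsv=cv2.cvtColor(A['p'],cv2.COLOR_RGB2HSV);H,s,V=[hsv[...,i].astype(int) for i in range(3)]
    a,b,c,e=box[n];bx=np.zeros(H.shape,bool);bx[c:e,a:b]=1; ok=bx&(A['d']>0)
    for k,m in dict(lid=(abs(H-112)<12)&(s>150)&(V>90),yel=(abs(H-25)<8)&(s>150)&(V>120),red=((H<6)|(H>174))&(s>150),
        strap=(s<70)&(V>90)&(X[...,2]>.09)&(X[...,2]<.12),dark=(V<90)&(X[...,2]>.105)&(X[...,2]<.135),white=(s<60)&(V>150)&(X[...,2]<.03)).items():
        M=m&ok
        if M.sum()<5: print(n,k,'none');continue
        v,u=np.nonzero(M); q=X[M]; print(n,k,M.sum(),'px',u.mean().round(1),v.mean().round(1),'med',np.median(q,0).round(4),'lo',np.percentile(q,3,0).round(3),'hi',np.percentile(q,97,0).round(3))
        if k=='lid' : t=M&(X[...,2]>.078);v,u=np.nonzero(t);(cc,r)=cv2.minEnclosingCircle(np.c_[u,v].astype(np.float32));print('  lid circ',cc,r,ray(n,*cc,.085))
        if k=='white': print('  rect',cv2.minAreaRect(q[:,:2].astype(np.float32)))
        if k=='yel': print('  ray104',ray(n,u.mean(),v.mean(),.108))
for n in('top','scene'):
    A=np.load(n+'0.npz')['p'];a,b,c,e=box[n];cv2.imwrite(f'pics/{n}c.png',cv2.resize(A[c:e,a:b,::-1],None,fx=5,fy=5,interpolation=2))
E
```

```text
top lid 663 px 323.9 181.8 med [ 0.6309 -0.1133  0.0852] lo [ 0.599 -0.147  0.081] hi [ 0.664 -0.08   0.088]
  lid circ (323.8999938964844, 181.5) 14.624048233032227 [ 0.63204972 -0.11328331  0.085     ]
top yel 177 px 319.5 231.2 med [ 0.5051 -0.0534  0.1064] lo [ 0.484 -0.21   0.   ] hi [ 0.525 -0.034  0.111]
  ray104 [ 0.50214434 -0.09655402  0.108     ]
top red 111 px 345.0 195.4 med [ 0.5826 -0.1487  0.1805] lo [ 0.573 -0.161  0.159] hi [ 0.597 -0.137  0.193]
top strap 433 px 323.8 204.8 med [ 0.5528 -0.0985  0.1084] lo [ 0.52  -0.201  0.105] hi [ 0.677 -0.016  0.119]
top dark 151 px 309.9 177.6 med [ 0.6563 -0.0312  0.1191] lo [ 0.551 -0.195  0.111] hi [ 0.679 -0.016  0.129]
top white 3510 px 315.6 184.6 med [ 0.6371 -0.071   0.0151] lo [ 0.553 -0.253  0.011] hi [0.714 0.04  0.019]
  rect ((0.611809253692627, -0.10228797793388367), (0.31376469135284424, 0.1842919886112213), 76.08194732666016)
scene lid 396 px 206.4 179.3 med [ 0.6398 -0.1079  0.0875] lo [ 0.603 -0.142  0.074] hi [ 0.67  -0.077  0.091]
  lid circ (206.5, 178.5) 12.747649192810059 [ 0.63588471 -0.1111933   0.085     ]
scene yel 477 px 229.1 153.1 med [ 0.4704 -0.1689  0.0725] lo [ 0.427 -0.218  0.009] hi [ 0.773 -0.038  0.136]
  ray104 [ 0.52299051 -0.12705652  0.108     ]
scene red 64 px 208.7 141.0 med [ 0.5873 -0.145   0.18  ] lo [ 0.577 -0.157  0.16 ] hi [ 0.597 -0.133  0.195]
scene strap 364 px 215.0 161.6 med [ 0.5863 -0.1345  0.1105] lo [ 0.523 -0.196  0.094] hi [ 0.668 -0.036  0.119]
scene dark 117 px 216.7 174.2 med [ 0.6189 -0.1079  0.1174] lo [ 0.552 -0.186  0.106] hi [ 0.685 -0.01   0.131]
scene white 1982 px 212.2 205.5 med [ 0.6592 -0.0406  0.0176] lo [ 0.575 -0.253  0.007] hi [0.723 0.046 0.022]
  rect ((0.6205101609230042, -0.16870146989822388), (0.44723039865493774, 0.13075731694698334), 76.46119689941406)
```

View pics/topc.png

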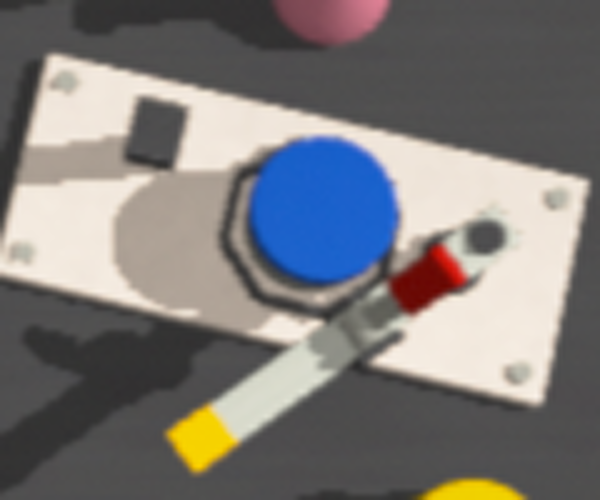

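The crop shows the post top at (487,237), the catch at (157,131), the yellow end at (203,438), and the plate corners at (48,53), (589,180), (543,405) and (0,275).

```bash
python3 - <<'E'
from h import *
g=lambda u,v,z: ray('top',260+(u-2)/5,140+(v-2)/5,z)
post=g(487,237,.112);catch=g(157,131,.119);end=g(203,438,.108)
c=np.array([g(*k,.015) for k in((48,53),(589,180),(543,405),(0,275))])[:,:2]
print('post',post,'catch',catch,'end',end,'|',np.linalg.norm(end-post),'plate c',c.mean(0))
print('sides',[np.linalg.norm(c[i]-c[(i+1)%4]) for i in range(4)])
y1=(c[0]-c[1])+(c[3]-c[2]);th=np.arctan2(y1[1],y1[0])-np.pi/2
R=lambda t:np.array([[np.cos(t),-np.sin(t)],[np.sin(t),np.cos(t)]])
lid=np.array([.633,-.1125])
print('yaw',th,'from lid:post',(post[:2]-lid)@R(th),'catch',(catch[:2]-lid)@R(th),'plate',(c.mean(0)-lid)@R(th))
d=(end-post)[:2];print('strap ang',np.arctan2(d[1],d[0])-np.pi/2-th)
p=lid+R(th)@[0,-.08]
for a in (0,.2,.4,.6,.8,1.0): print(a,p+R(th+a)@[0,.145],p+R(th+a)@[-.03,.145])
E
```

```text
post [ 0.61333573 -0.19251739  0.112     ] catch [ 0.66678447 -0.02619616  0.119     ] end [ 0.51202006 -0.04854069  0.108     ] | 0.17609700287071217 plate c [ 0.6341267  -0.10696941]
sides [np.float64(0.3093801110247957), np.float64(0.12856721636600055), np.float64(0.30586314252165314), np.float64(0.12938496274679134)]
yaw -0.2379714696914721 from lid:post [-0.00024746 -0.08239785] catch [0.01248781 0.09183571] plate [-0.00020879  0.00564033]
strap ang 0.8511729308192726
0 [ 0.64832256 -0.04933182] [ 0.61916802 -0.04225987]
0.2 [ 0.619646   -0.04534997] [ 0.58966762 -0.0442111 ]
0.4 [ 0.59074999 -0.04714465] [ 0.56114293 -0.05198427]
0.6 [ 0.56278652 -0.05464431] [ 0.53473111 -0.06526947]
0.8 [ 0.53687041 -0.06754996] [ 0.51148514 -0.08353707]
1.0 [ 0.51403486 -0.08534708] [ 0.49233174 -0.1060588 ]
```

>>> apply_moves(translation=[[-30.5, -16.5, 0], [-30.5, -16.5, 0], [-30.5, -16.5, 0], [-30.5, -16.5, 0], [-30.5, -16.5, 0], [-30.5, -16.5, 0], [-49.5, -57.9, 0], [-49.5, -57.9, 0], [-49.5, -57.9, 0], [-49.5, -57.9, 0], [-49.5, -57.9, 0], [-49.5, -57.9, 0]], rotation=[[0, 0, 0], [0, 0, 0], [0, 0, 0], [0, 0, 0], [0, 0, 0], [0, 0, 0], [0, 0, 0], [0, 0, 0], [0, 0, 0], [0, 0, 0], [0, 0, 0], [0, 0, 0]], gripper=[0, 0, 0, 0, 0, 0, 0, 0, 0, 0, 0, 0])

```text
time_s: 1.3
ee_pos: [0.4383, 0.0887, 0.2312]
tool_rot: [[-0.971, 0.237, 0.0], [0.237, 0.971, 0.0], [-0.0, 0.0, -1.0]]
ft_force: [1.4, 0.3, 0.3]
finger_gap: -0.0003
finger_force: 0.0
```

```bash
cat >> h.py <<'E'
th=-.238; EX=np.array([np.cos(th),np.sin(th)]);EY=np.array([-np.sin(th),np.cos(th)]);LID=np.array([.633,-.1125])
def st():
    s=observe();r=s['ee_pos'][:2]-LID
    print('t',round(s['time_s'],2),'stand mm',(1e3*r@EX).round(1),(1e3*r@EY).round(1),'z',(1e3*s['ee_pos'][2]).round(1),'F',s['ft_force'].round(1),'Rx',s['tool_rot'][:,0].round(3),'gap',s['finger_gap'])
    return s
E
python3 - <<'E'
from h import *
import bench
st(); print([k for k in dir(bench) if not k.startswith('_')])
T=np.load('top0.npz');X=pts('top',T['d'])
for u,v in((308,269),(355,250)): print(X[v,u])
E
```

```text
t 1.3 stand mm -236.6 149.7 z 231.2 F [1.4 0.3 0.3] Rx [-0.971  0.237 -0.   ] gap -0.0003425834933742024
['Unreachable', 'camera_model', 'job_done', 'observe', 'pinch_z', 'snapshot']
[ 0.40740053 -0.07000002  0.07180381]
[ 0.45588346 -0.1911045   0.07144871]
```

>>> apply_moves(translation=[[-9.1, -16.8, 0], [-9.1, -16.8, 0], [-9.1, -16.8, 0], [-9.1, -16.8, 0], [-9.1, -16.8, 0], [-9.1, -16.8, 0]], rotation=[[0, 0, 0], [0, 0, 0], [0, 0, 0], [0, 0, 0], [0, 0, 0], [0, 0, 0]], gripper=[0, 0, 0, 0, 0, 0])

```text
time_s: 1.9
ee_pos: [0.4866, -0.0947, 0.2307]
tool_rot: [[-0.971, 0.239, -0.001], [0.239, 0.971, 0.001], [0.001, 0.001, -1.0]]
ft_force: [-0.4, -0.2, 0.4]
finger_gap: 0.0003
finger_force: 0.0
```

```bash
python3 - <<'E'
from h import *
st(); print('pinch',bench.pinch_z if 'bench' in dir() else pinch_z)
p,d=snapshot('wrist'); cv2.imwrite('pics/w1.png',p[...,::-1])
X=pts('wrist',d);hsv=cv2.cvtColor(p,cv2.COLOR_RGB2HSV).astype(int)
r=X[...,:2]-LID;S=np.stack([r@EX,r@EY],-1)
y=(abs(hsv[...,0]-25)<8)&(hsv[...,1]>150)&(d>0)&(abs(X[...,2]-.106)<.012)
b=(abs(hsv[...,0]-112)<12)&(hsv[...,1]>150)&(d>0)&(abs(X[...,2]-.085)<.01)
for n,m in(('yel',y),('lid',b)):
    if m.sum()>20: q=np.c_[S[m],X[m][:,2]];print(n,m.sum(),np.median(q,0),q.min(0),q.max(0))
    if n=='yel': print(cv2.minAreaRect((S[m]*1e3).astype(np.float32)))
E
```

```text
t 1.9 stand mm -146.5 -17.2 z 230.7 F [-0.4 -0.2  0.4] Rx [-0.971  0.239  0.001] gap 0.00026251527618257416
pinch 0.0187
yel 637 [-0.13273794  0.03556237  0.10879304] [-0.14948183  0.01873759  0.10124196] [-0.11483776  0.05345731  0.11103931]
((-131.8111572265625, 36.208740234375), (25.040264129638672, 25.79943084716797), 48.69476318359375)
lid 138 [-0.01920385  0.02459144  0.0848452 ] [-0.03138916 -0.02079224  0.07508379] [0.03801471 0.03491213 0.08692532]
```

View pics/w1.png

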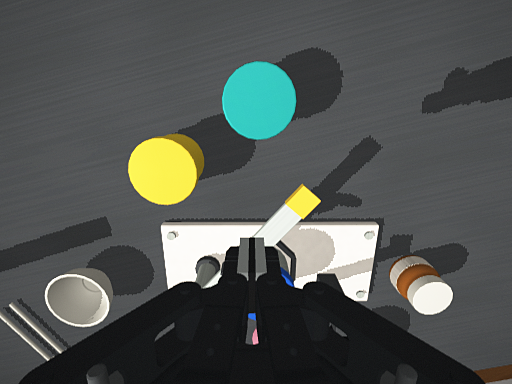

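The wrist view shows the yellow end at (303,202), with the fingers clear on the strap's robot side. Measured strap angle is about 0.854 rad and its top is at 0.109 m, which agrees with the text. Next I descend and push.

>>> apply_moves(translation=[[0, 0, 4.8], [0, 0, 9.6], [0, 0, 14.2], [0, 0, 14.2], [-1.2, 1.5, 14.2], [-2.5, 3, 14.2], [-3.7, 4.5, 14.2], [-5, 5.5, 14.2], [-6.2, 6.5, 14.2], [-7.7, 7.2, 14.2], [-9.1, 7.9, 14.2], [-10.2, 8.3, 14.2]], rotation=[[0, 0, 0], [0, 0, 0], [0, 0, 0], [0, 0, 0], [0, 0, 0], [0, 0, 0], [0, 0, 0], [0, 0, 0], [0, 0, 0], [0, 0, 0], [0, 0, 0], [0, 0, 0]], gripper=[0, 0, 0, 0, 0, 0, 0, 0, 0, 0, 0, 0])

```text
time_s: 3.15
ee_pos: [0.6071, -0.0367, 0.0924]
tool_rot: [[-0.972, 0.236, 0.002], [0.236, 0.972, -0.001], [-0.002, -0.0, -1.0]]
ft_force: [-1.9, -1.7, 0.8]
finger_gap: -0.0002
finger_force: 0.8
```

```bash
cat >> h.py <<'E'
def strap(name):
    p,d=snapshot(name);X=pts(name,d);hsv=cv2.cvtColor(p,cv2.COLOR_RGB2HSV).astype(int);r=X[...,:2]-LID;S=np.stack([r@EX,r@EY],-1)
    m=(abs(hsv[...,0]-25)<8)&(hsv[...,1]>150)&(d>0)&(abs(X[...,2]-.106)<.012)&(abs(S[...,0])<.2)&(abs(S[...,1])<.15)
    q=S[m]*1e3;c=cv2.minAreaRect(q.astype(np.float32)) if len(q)>4 else None
    print(name,len(q),c, 'ang',np.arctan2(-c[0][0],c[0][1]+80) if c else None)
    return p
E
python3 - <<'E'
from h import *
st(); strap('top'); cv2.imwrite('pics/s1.png',strap('scene')[100:260,140:290,::-1].repeat(4,0).repeat(4,1)[:600])
E
```

```text
t 3.15 stand mm -43.0 67.5 z 92.4 F [-1.9 -1.7  0.8] Rx [-0.972  0.236 -0.002] gap -0.0002284096027632082
top 0 None ang None
scene 57 ((-22.348342895507812, 95.80778503417969), (25.47576141357422, 26.113258361816406), 12.040990829467773) ang 0.12643991312531871
```

>>> apply_moves(translation=[[-0.7, 0.1, 0], [-1.3, 0.2, 0], [-1.7, 0.2, 0], [-2.0, 0.2, 0], [-2.2, 0.2, 0]], rotation=[[0, 0, 0], [0, 0, 0], [0, 0, 0], [0, 0, 0], [0, 0, 0]], gripper=[0, 0, 0, 0, 0])

```text
time_s: 3.75
ee_pos: [0.6276, -0.0411, 0.0893]
tool_rot: [[-0.971, 0.238, -0.0], [0.238, 0.971, 0.0], [0.0, 0.0, -1.0]]
ft_force: [-2.2, 0.4, 1.7]
finger_gap: 0.0001
finger_force: 0.9
```

```bash
python3 - <<'E'
from h import *
st(); strap('scene')
E
```

```text
t 3.75 stand mm -22.1 68.2 z 89.3 F [-2.2  0.4  1.7] Rx [-0.971  0.238  0.   ] gap 7.725463995021332e-05
scene 25 ((-3.646634101867676, 102.30323791503906), (34.20752716064453, 17.48318099975586), 40.03330612182617) ang 0.02000045578212935
```

Force is still only friction (about 2 N), so the strap isn't on its stop yet. I'll creep until the force rises.

>>> apply_moves(translation=[[-0.15, 0, 0], [-0.3, 0, 0], [-0.4, 0, 0], [-0.4, 0, 0]], rotation=[[0, 0, 0], [0, 0, 0], [0, 0, 0], [0, 0, 0]], gripper=[0, 0, 0, 0])

```text
time_s: 4.2
ee_pos: [0.6289, -0.0414, 0.0891]
tool_rot: [[-0.971, 0.237, -0.005], [0.237, 0.971, 0.001], [0.005, -0.0, -1.0]]
ft_force: [-14.7, 3.1, 9.2]
finger_gap: 0.0001
finger_force: 7.6
```

>>> apply_moves(translation=[[-0.15, 0, 0], [-0.25, 0, 0], [-0.25, 0, 0]], rotation=[[0, 0, 0], [0, 0, 0], [0, 0, 0]], gripper=[0, 0, 0])

```text
time_s: 4.5
ee_pos: [0.629, -0.0414, 0.089]
tool_rot: [[-0.971, 0.237, -0.01], [0.237, 0.971, 0.002], [0.01, -0.001, -1.0]]
ft_force: [-27.2, 4.9, 16.8]
finger_gap: -0.0
finger_force: 14.1
```

```bash
python3 - <<'E'
from h import *
st()
E
```

```text
t 4.5 stand mm -20.6 68.2 z 89.0 F [-27.2   4.9  16.8] Rx [-0.971  0.237  0.01 ] gap -3.2530207911336736e-05
```

The force rises with no movement, so the strap is at its hard stop. Next I back off, rise and check.

>>> apply_moves(translation=[[1.0, 0, 0], [3.0, 0, 0], [3.0, 0, -4.5], [3.0, 0, -9], [3.0, 0, -13.5], [3.0, 0, -17], [3.0, 0, -17], [3.0, 0, -17]], rotation=[[0, 0, 0], [0, 0, 0], [0, 0, 0], [0, 0, 0], [0, 0, 0], [0, 0, 0], [0, 0, 0], [0, 0, 0]], gripper=[0, 0, 0, 0, 0, 0, 0, 0])

```text
time_s: 5.3
ee_pos: [0.6053, -0.0358, 0.2601]
tool_rot: [[-0.971, 0.238, 0.002], [0.238, 0.971, -0.001], [-0.002, -0.0, -1.0]]
ft_force: [-0.2, 0.4, 0.2]
finger_gap: -0.0003
finger_force: 0.0
```

```bash
python3 - <<'E'
from h import *
st(); strap('wrist'); p=strap('scene'); cv2.imwrite('pics/s2.png',cv2.resize(p[110:250,150:290,::-1],None,fx=4,fy=4,interpolation=2))
X=None
for n in('scene','top'):
    p,d=snapshot(n);X=pts(n,d);h=cv2.cvtColor(p,cv2.COLOR_RGB2HSV).astype(int);r=X[...,:2]-LID;S=np.dstack([r@EX,r@EY,X[...,2]])*1e3
    m=((h[...,0]<6)|(h[...,0]>174))&(h[...,1]>150)&(d>0)&(abs(S[...,:2]).max(-1)<90)&(S[...,2]>130)&(S[...,2]<205)
    if m.any(): print('red',n,m.sum(),np.median(S[m],0),S[m].min(0),S[m].max(0))
E
```

```text
t 5.3 stand mm -45.0 68.1 z 260.1 F [-0.2  0.4  0.2] Rx [-0.971  0.238 -0.002] gap -0.00033956824250462836
wrist 279 ((-5.815751552581787, 95.36771392822266), (12.31552505493164, 25.518844604492188), 0.006948838941752911) ang 0.033151033220634805
scene 28 ((-4.550774097442627, 101.74722290039062), (34.758949279785156, 17.563312530517578), 41.66965103149414) ang 0.025033798821967785
red scene 99 [  2.31628855 -26.45508916 176.4176918 ] [ -9.77712807 -41.78509368 158.00776885] [ 10.98296205 -12.55695581 195.48488231]
```

View pics/s2.png

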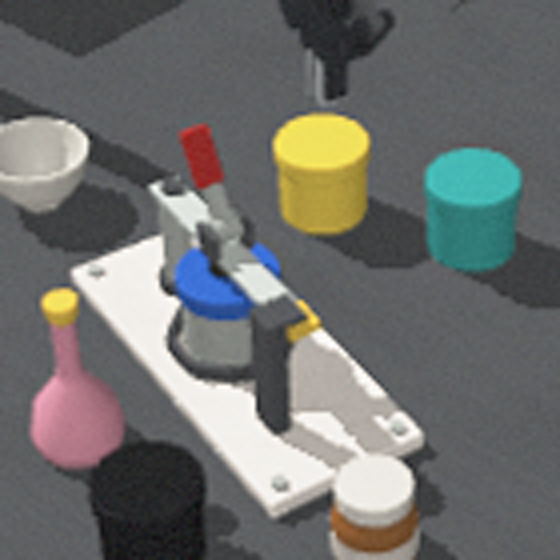

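The crop shows the strap lying straight across the lid with its yellow end under the catch lip at (300,315), and the lever upright at (205,155). The visible strap edge is at stand x = -12 mm and parallel to the stand, so the strap is home. Now the lever.

>>> apply_moves(translation=[[-4.5, -4.1, 0], [-4.5, -4.1, 0], [-4.5, -4.1, 4.5], [-4.5, -4.1, 9.0], [-4.5, -4.1, 9.0], [-4.5, -5.5, 9.0], [-4.5, -6.7, 8.9], [-4.5, -7.8, 8.9], [-4.5, -8.8, 8.9], [-4.5, -9.8, 9.5], [-4.5, -10.7, 10.1], [-4.5, -11.2, 10.8]], rotation=[[0, 0, 0], [0, 0, 0], [0, 0, 0], [0, 0, 0], [0, 0, 0], [0, 0, 0], [0, 0, 0], [0, 0, 0], [0, 0, 0], [0, 0, 0], [0, 0, 0], [0, 0, 0]], gripper=[0, 0, 0, 0, 0, 0, 0, 0, 0, 0, 0, 0])

```text
time_s: 6.7
ee_pos: [0.6221, -0.156, 0.1512]
tool_rot: [[-0.971, 0.238, 0.001], [0.238, 0.971, -0.0], [-0.001, -0.0, -1.0]]
ft_force: [2.1, 0.9, 4.3]
finger_gap: 0.0
finger_force: 2.3
```

```bash
python3 - <<'E'
from h import *
st(); p,d=snapshot('scene'); cv2.imwrite('pics/s3.png',cv2.resize(p[90:230,140:280,::-1],None,fx=4,fy=4,interpolation=2))
E
```

```text
t 6.7 stand mm -0.3 -44.8 z 151.2 F [2.1 0.9 4.3] Rx [-0.971  0.238 -0.001] gap 6.272982660721386e-06
```

View pics/s3.png

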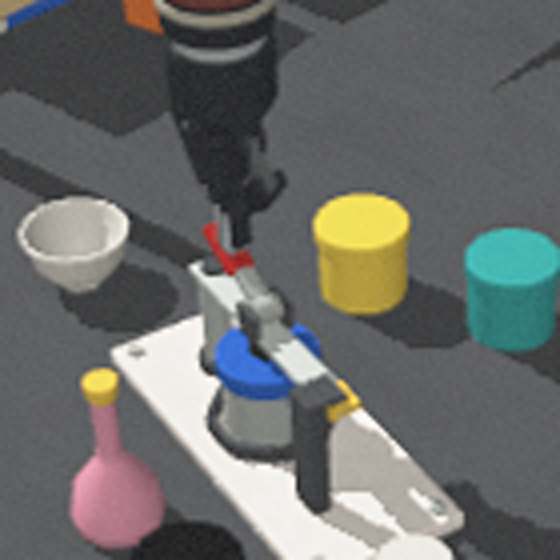

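The crop shows the finger on the lever (red at (225,250)), which is about half down. I continue down until it is hard against its stop.

>>> apply_moves(translation=[[0, -0.4, 0.7], [0, -0.7, 1.3], [0, -0.8, 1.9], [0, -0.8, 2.3], [0, -0.8, 2.6], [0, -0.8, 2.6]], rotation=[[0, 0, 0], [0, 0, 0], [0, 0, 0], [0, 0, 0], [0, 0, 0], [0, 0, 0]], gripper=[0, 0, 0, 0, 0, 0])

```text
time_s: 7.35
ee_pos: [0.6199, -0.1635, 0.1269]
tool_rot: [[-0.971, 0.238, 0.001], [0.238, 0.971, -0.002], [-0.001, -0.002, -1.0]]
ft_force: [-3.8, -0.6, 15.8]
finger_gap: 0.0
finger_force: 7.6
```

Height is 126.9 mm at 16 N, as expected for the stop. I press a little more to confirm.

>>> apply_moves(translation=[[0, 0, 0.2], [0, 0, 0.4], [0, 0, 0.4]], rotation=[[0, 0, 0], [0, 0, 0], [0, 0, 0]], gripper=[0, 0, 0])

```text
time_s: 7.65
ee_pos: [0.6202, -0.1637, 0.1264]
tool_rot: [[-0.971, 0.238, 0.002], [0.238, 0.971, -0.004], [-0.003, -0.003, -1.0]]
ft_force: [-11.9, 3.0, 36.9]
finger_gap: 0.0001
finger_force: 18.4
```

>>> apply_moves(translation=[[0, 0, -1], [0, 0, -4], [0, 0, -9], [0, 0, -14], [8, 0, -14], [12, 0, -14], [20, 0, -14], [20, 0, -14], [20, 0, -14]], rotation=[[0, 0, 0], [0, 0, 0], [0, 0, 0], [0, 0, 0], [0, 0, 0], [0, 0, 0], [0, 0, 0], [0, 0, 0], [0, 0, 0]], gripper=[0, 0, 0, 0, 0, 0, 0, 0, 0])

```text
time_s: 8.55
ee_pos: [0.4209, -0.1132, 0.2609]
tool_rot: [[-0.971, 0.238, -0.001], [0.238, 0.971, -0.0], [0.001, -0.001, -1.0]]
ft_force: [1.3, -0.6, 1.6]
finger_gap: 0.0002
finger_force: 0.0
```

```bash
python3 - <<'E'
from h import *
st(); a=strap('scene')[110:250,150:290]; b=strap('top')[130:250,250:390]
for n in('scene','top'):
    p,d=snapshot(n);X=pts(n,d);h=cv2.cvtColor(p,cv2.COLOR_RGB2HSV).astype(int);r=X[...,:2]-LID;S=np.dstack([r@EX,r@EY,X[...,2]])*1e3
    m=((h[...,0]<6)|(h[...,0]>174))&(h[...,1]>150)&(d>0)&(abs(S[...,:2]).max(-1)<100)&(S[...,2]>100)&(S[...,2]<205)
    if m.any(): print('red',n,m.sum(),np.median(S[m],0),S[m].min(0),S[m].max(0))
z=np.zeros((140,280,3),np.uint8);z[:,:140]=a;z[:120,140:]=b;cv2.imwrite('pics/fin.png',cv2.resize(z[...,::-1],(800,400),interpolation=2))
E
```

```text
t 8.55 stand mm -206.0 -50.7 z 260.9 F [ 1.3 -0.6  1.6] Rx [-0.971  0.238  0.001] gap 0.00017333481649735877
scene 20 ((-3.9017105102539062, 101.70280456542969), (40.06243896484375, 17.606603622436523), 42.21923828125) ang 0.02146973462509138
top 43 ((-6.8953657150268555, 94.69202423095703), (23.99798011779785, 10.71306324005127), 88.41297149658203) ang 0.0394510744703188
red scene 64 [  3.69870496 -56.28757652 129.15990439] [ -8.42052031 -77.65772865 114.88439262] [ 11.36402901 -37.33905    133.72019734]
red top 132 [ -0.99354809 -59.31296503 127.04370823] [-10.62423984 -83.40950293 109.27297944] [ 10.51576538 -39.05611596 130.68632776]
```

View pics/fin.png

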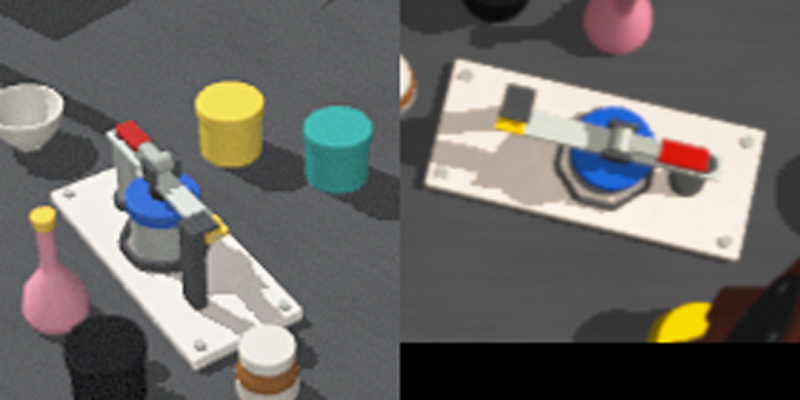

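The picture shows the strap home under the catch lip (yellow end at (510,126)) and the lever level along it (red at (685,155)). The bystanders are unmoved and the hand is clear.

```bash
python3 -c "
from bench import *
print(job_done())"
```

```text
the job is handed in; nothing more can be done
None
```

The job is handed in: the strap was pushed home against its catch first, then the lever was pressed fully down onto its stop and the hand taken away, at 8.6 s on the robot's clock with the pot and bystanders undisturbed.

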